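# Sort the washed lunch things into bento box, tray and soy dish

## Robot

A 6-joint arm with a two-finger parallel gripper is mounted at the origin on the work surface. World frame = base frame: x ahead of the robot, y to its left, z up, the work surface at z = 0. Lengths are in mm, angles in rad, forces in N, time in s.
With the tool pointing down it reaches from about 400 to 925 mm from the base axis. Payload 12.5 kg.
Tool frame: the origin (TCP) lies at the centre of the arm's flange, where the gripper is bolted on; the fingertips stand 190 mm ahead of it and the grasp point (between the pads) lies 171 mm ahead of it; z points along the fingers, y is the line along which they close (so a half turn about z gives the same grasp; the last joint's range is limited). The gripper opens to 95 mm and grips with 3 to 60 N. Pads are 20 mm wide; open, the fingers measure 119 mm over their backs; the gripper's body (75 mm by 180 mm) begins 59 mm behind the grasp point.
Start: joints at [-1.226, 0.491, 1.559, -0, 1.092, -0.106], TCP at [272.322, -562.553, 404.761] pointing down, gripper open.
Joint ranges: [-3.1, 3.1], [-0.84, 2.19], [0.05, 2.79], [-1.13, 4.28], [0.06, 2.93], [-2.69, 2.69]. Speed limits (rad/s): [2.22, 2.22, 2.79, 3.14, 3.14, 3.14].

## Interface

Orientations are given as [roll, pitch, yaw] about the fixed x, y, z axes, in that order (R = Rz(yaw) Ry(pitch) Rx(roll)).
In Python, from cell import env, read_camera, search_frame, cut_out gives the robot as it stands. The module is installed in compiled form; this text tells all that it offers.
- The arm moves only by the tool move_arm, never from a script. Its argument "commands" is a list of rows, each a list of 3 entries, a list of its own where there are three numbers: the shift along the world's x, y, z normalised to -1 to 1, where 1 is 0.03 m, then the turn about the world's z normalised to -1 to 1, where 1 is 0.08 rad, then the opening, from -1 (shut) to 1 (fully open), so that 0 is half open. A call has 1 to 20 rows; each row shifts and turns the commanded pose from where the row before left it; what a row does not reach is not made up. A row lasts 1/12 s, in which the tool goes at most 41.7 mm and 7.16 degrees, less where a joint would pass 70% of its speed; a pose out of reach is approached as far as the arm can. A call with a number of a shift or a turn outside -1 to 1 is refused whole. A call with a gripper value outside its range is refused whole. The fingers move at their own pace and stop on an object; the grip force is fixed at half the most. Time passes only in rows, so rows that do not move let the fingers close. It gives the time, the measured TCP pose, the force, the opening and the grip force at its end, in the units of the state.
- env.state(): the state, without advancing time (a new reading comes with each control period).
- read_camera(name): name is "scene" or "top" or "wrist"; returns a dict with "image" (420x560x3 uint8, red, green, blue), "fx", "fy", "cx", "cy" (pixels), "rvec" (rotation vector, rad) and "tvec" (3), from world to camera coordinates, as OpenCV has them. Camera axes: x right, y down, z forward; pixel columns grow to the right and rows downward; lengths in mm; the calibration is good to about 2 mm. A picture is of the moment at which its call begins. There is no depth.
- env.job_done(): hands the job in; it is judged then, once.
Trained networks look in a picture, given as the dict that the camera call returned (one of the last four; its "shot" number tells which), for a name from the list of things; names that differ only in an ending like _2 or _b are one class to them, and where a whole thing is asked for, a point or a joint stands for the part that bears it (a point fixed in the world has none). Each returns a list of dicts, best first, with "confidence" (0 to 1); they miss things now and then, are a little off and sometimes report something else, mostly with a low value. They report only what shows in the picture. A call takes as long as a camera call. They do not tell look-alikes from the thing itself.
- search_frame(thing, picture): "at" ([column, row] in pixels, amid what is visible of it).
- cut_out(thing, picture): "region" (420x560 bool, what is visible of it) and "at" ([column, row] in pixels, amid what is visible of it).
The state is a dict: "t": time; "joints": joint angles; "qvel": joint speeds; "tau": joint torques, N m; "eef_pos": TCP position; "tcp_rot": TCP orientation; "ft_force": force on the tool from outside, world axes, zero at the start; "moment": the same for the moment, N m; "opening": opening from 0.0 (shut) to 1.0 (fully open); "grip_force": force on a finger pad.
Only numpy, scipy, OpenCV 4.12 (cv2) and the standard library are available. Lean on these libraries where they do the work, as an engineer would, in place of code of your own. Each camera call takes 0.05 s, during which the arm holds its last target. There are 200 camera calls.

## Task

The small washed lunch things lie mixed on the counter: put the two sauce bottles in the open bento box, the two steel vegetable cutters in the wooden tray, and the chopstick rest in the middle of the white soy dish. Set each one down flat on the floor of its container, not on top of another and the same way up as it lies now, without dropping or tossing it. Leave the containers and everything else on the counter where they stand.

Things in the scene. Friction and masses are not known exactly. Their poses are not given: they have to be found in the camera images.
- bottle_a: One of two identical small flat sauce bottles for a lunch box, white plastic with a grey screw cap, lying on its broad side. Body block 46 (x) x 26 (y) x 20 mm high, then a neck and a cap 17 mm across that ends 39 mm from the origin on +x (62 mm long overall). Origin: centre of the underside of the 46 mm block; x along the bottle towards the cap, z up. 20 to 45 g. Easily gripped across y (26 mm) at the origin.
- bottle_b: The other sauce bottle, identical to bottle_a (46 x 26 x 20 mm block plus cap, 62 mm long, cap to +x). Origin: centre of the underside of the block; z up.
- cutter_flower: Stainless steel vegetable cutter, a thin-walled (2 mm) ring in the outline of a five-petalled blossom, open above and below, 26 mm high with a rolled rim at the top edge. 38 to 45 mm across, depending on the direction. Origin: centre of its underside, z up; one petal tip on +x. 25 to 50 g. Can be gripped across its outside at any yaw.
- cutter_round: Stainless steel vegetable cutter, a plain round thin-walled (2 mm) ring 36 mm in outer diameter (39 mm over the rolled rim), 26 mm high, open above and below, rolled rim at the top edge. Origin: centre of its underside, z up. 20 to 45 g.
- rest: Chopstick rest of blue glazed ceramic, a small bar 60 (x) x 18 (y) mm, 15 mm high at its two raised ends and 10 mm high in the dip between them (dip 36 mm long). Origin: centre of its underside; x along its length, z up. 25 to 50 g. Gripped across y (18 mm) at its middle.
- bento: Pale blue plastic lunch box, open, 120 (x) x 180 (y) mm outside, 50 mm high, walls and floor 3 mm thick (inside 114 x 174 mm, inner floor 3 mm above its underside). No divider, empty. (Its flat lid, 12 mm thick and of the same colour, lies by itself near the far edge of the counter and plays no part.) Loose, 0.3 kg. Origin: centre of its underside; y along the long side, z up.
- tray: Shallow wooden tray, 120 (x) x 180 (y) mm outside, 26 mm high, walls and floor 6 mm thick (inside 108 x 168 mm, inner floor 6 mm above its underside), empty. Loose, 0.35 kg. Origin: centre of its underside; y along the long side, z up.
- dish: Round white ceramic soy dish, 120 mm across the rim, 24 mm high, sides flaring outwards; flat inner floor about 80 mm across, 6 mm above its underside; empty. Loose, 0.25 kg. Origin: centre of its underside, z up.
- teacup: Bystander, not to be disturbed: brown handleless tea cup, 66 mm across, 68 mm high, stands among the things. Origin: centre of its underside.
- spice_tin: Bystander, not to be disturbed: plain aluminium spice tin, 48 mm across, 66 mm high, stands among the things. Origin: centre of its underside.
Things that resemble listed ones, but are neither listed nor needed, are in the scene too. Leave any turquoise look-alike of the bottle_a alone.

How it is judged (in metres and radians):
At the end, for the whole second after the job is handed in: Bottles on the bento floor, cutters on the tray floor (origin within 50 mm of its centre along the short side, 80 mm along the long), rest on the dish floor within 15 mm of its centre; none over 9 mm above the floor or tilted 0.2 rad; all at rest, released, containers level (x of bottle_a in the frame of bento between -0.05 and 0.05 m and y of bottle_a in the frame of bento between -0.08 and 0.08 m and z of each of bottle_a, bottle_b in the frame of bento below 0.012 m and x of bottle_b in the frame of bento between -0.05 and 0.05 m and y of bottle_b in the frame of bento between -0.08 and 0.08 m and x of cutter_flower in the frame of tray between -0.05 and 0.05 m and y of cutter_flower in the frame of tray between -0.08 and 0.08 m and z of each of cutter_flower, cutter_round in the frame of tray below 0.014 m and x of cutter_round in the frame of tray between -0.05 and 0.05 m and y of cutter_round in the frame of tray between -0.08 and 0.08 m and horizontal distance between rest and dish below 0.015 m and z of rest in the frame of dish below 0.015 m and angle between each of bottle_a, bottle_b, cutter_flower, cutter_round, rest's own z axis and vertical below 0.2 rad and linear speed of each of bottle_a, bottle_b, cutter_flower, cutter_round, rest below 0.02 m/s and angle between each of bento, tray, dish's own z axis and vertical below 0.1 rad); the robot touches nothing.
It fails at once if one of the five things was dropped or tossed (fell free for more than about 25 mm) ((linear speed of bottle_a above 0.7 m/s and contact force between the fingers and bottle_a below 0.02 N) or (linear speed of bottle_b above 0.7 m/s and contact force between the fingers and bottle_b below 0.02 N) or (linear speed of cutter_flower above 0.7 m/s and contact force between the fingers and cutter_flower below 0.02 N) or (linear speed of cutter_round above 0.7 m/s and contact force between the fingers and cutter_round below 0.02 N) or (linear speed of rest above 0.7 m/s and contact force between the fingers and rest below 0.02 N)).
It fails at once if a container was shoved more than 30 mm (distance of any of bento, tray, dish from where it was at the start of the episode above 0.03 m).
It fails at once if the teacup or the spice tin was disturbed (shifted more than 20 mm or tipped) (distance of any of teacup, spice_tin from where it was at the start of the episode above 0.02 m or angle between any of teacup, spice_tin's own z axis and vertical above 0.3 rad).
It also fails if it takes over 128 s, if anything falls off the work surface, if the arm or the gripper's body presses on something with over 40 N, if the wrist force passes 120 N, or if a joint passes its speed limit or range.

## Working session

There is one attempt and no reset: what is moved stays moved. The work goes in short steps, Python scripts to look and compute and a tool call to move; the robot and the scene stay as the last step left them, time stands still between calls to the robot, and variables do not carry over. Pictures are saved under pics/ and viewed, at most 14 in all, crops included, and the job is handed in when it is done.

Besides the shell and the picture viewer there is one more tool, called after "Call:" in YAML: its name, and indented under it one key for each argument. move_arm: Moves the arm, as the interface text tells. Its arguments: {"type":"object","properties":{"commands":{"type":"array","items":{"type":"array"}}},"required":["commands"]}

```bash
mkdir -p pics
cat > h.py <<'E'
import numpy as np, cv2, pickle
from cell import env, read_camera, search_frame, cut_out
def ray(p,uv,z):
    R=cv2.Rodrigues(np.array(p["rvec"],float))[0]; t=np.array(p["tvec"],float).ravel()
    d=R.T@np.array([(uv[0]-p["cx"])/p["fx"],(uv[1]-p["cy"])/p["fy"],1]); c=-R.T@t
    return (c+d*(z-c[2])/d[2])[:2]
def save(p,n,box=None,s=1):
    im=p["image"][:,:,::-1]
    if box: im=im[box[1]:box[3],box[0]:box[2]]
    cv2.imwrite(f"pics/{n}.png",cv2.resize(im,None,fx=s,fy=s,interpolation=cv2.INTER_CUBIC))
def axis(p,reg,z):
    c,r=np.nonzero(reg)[::-1]; w=np.array([ray(p,(a,b),z) for a,b in zip(c,r)])
    q=cv2.minAreaRect(w.astype(np.float32)); m=w.mean(0); u,s,v=np.linalg.svd(w-m,full_matrices=False)
    return q,m,np.arctan2(v[0,1],v[0,0])
E
python3 - <<'E'
from h import *
for n in ["top","scene"]:
    p=read_camera(n); save(p,n+"0",s=1.4)
    R=cv2.Rodrigues(np.array(p["rvec"]))[0]; print(n,p["fx"],(-R.T@np.array(p["tvec"]).ravel()).round())
    for t,z in dict(bottle_a=20,cutter_flower=26,cutter_round=26,rest=12,bento=50,tray=26,dish=24,teacup=68,spice_tin=66).items():
        for o in cut_out(t,p):
            q,m,a=axis(p,o["region"],z)
            print(t,round(o["confidence"],2),np.round(o["at"]),"rect",np.round(q[0]),np.round(q[1]),round(q[2]),"mean",m.round(),a.round(2))
print(env.state())
E
```

```text
top 469.52042466515417 [ 307.   19. 1026.]
bottle_a 0.76 [426. 284.] rect [ 342. -276.] [53. 30.] 48 mean [ 344. -275.] -2.23
bottle_a 0.67 [382. 300.] rect [ 318. -181.] [34. 27.] 14 mean [ 317. -181.] -2.86
bottle_a 0.6 [297. 234.] rect [450.  -7.] [28. 62.] 72 mean [448.  -7.] 2.84
cutter_flower 0.7 [473. 206.] rect [ 509. -391.] [200. 139.] 74 mean [ 507. -391.] -1.82
cutter_flower 0.54 [159. 278.] rect [341. 274.] [42. 49.] 0 mean [342. 274.] -1.69
cutter_round 0.71 [385. 170.] rect [ 595. -184.] [36. 42.] 45 mean [ 595. -185.] 2.56
rest 0.67 [361. 254.] rect [ 413. -145.] [19. 63.] 31 mean [ 413. -145.] 2.11
rest 0.64 [382. 168.] rect [ 601. -187.] [35. 43.] 45 mean [ 601. -189.] 2.56
bento 0.64 [475. 206.] rect [ 503. -382.] [193. 133.] 75 mean [ 503. -382.] -1.8
bento 0.55 [161. 280.] rect [343. 268.] [41. 47.] 0 mean [344. 268.] -1.67
bento 0.41 [296. 151.] rect [629.   4.] [175. 124.] 87 mean [629.   5.] -1.63
tray 0.81 [295. 151.] rect [638.   4.] [180. 129.] 87 mean [637.   4.] -1.63
dish 0.83 [126. 189.] rect [552. 373.] [113. 117.] 0 mean [551. 372.] -1.25
dish 0.67 [42
[... 1131 characters left out ...]
. 164.] 0.69
{'t': 1.0, 'joints': array([-1.22561885e+00,  4.90887606e-01,  1.55887573e+00, -4.90887137e-05,
        1.09169841e+00, -1.05611095e-01]), 'qvel': array([ 5.22088008e-04, -2.69035573e-05, -5.04365237e-04, -6.26188594e-04,
        8.80181428e-04,  1.64181980e-03]), 'tau': array([ 1.21876485e-03, -6.12466335e+01, -2.58429390e+01,  6.93511683e-02,
        4.46857105e-02, -5.68336520e-05]), 'eef_pos': array([ 272.30970854, -562.56389733,  404.77701709]), 'tcp_rot': array([3.14146707e+00, 5.71216298e-05, 4.50811192e-01]), 'ft_force': array([-0.11250889, -0.23035462,  0.70560286]), 'moment': array([0.07197534, 0.02588062, 0.01933865]), 'grip_force': 0.0, 'opening': 1.0002699286185488}
```

View pics/top0.png

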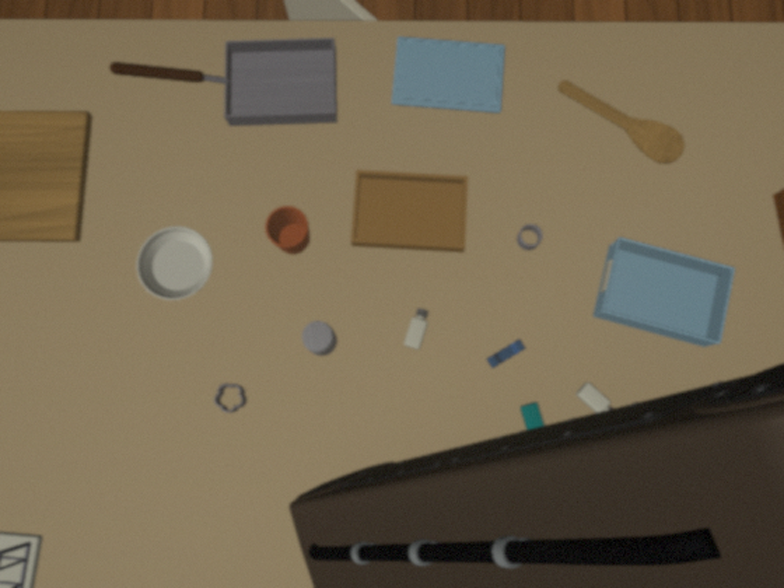

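View pics/scene0.png

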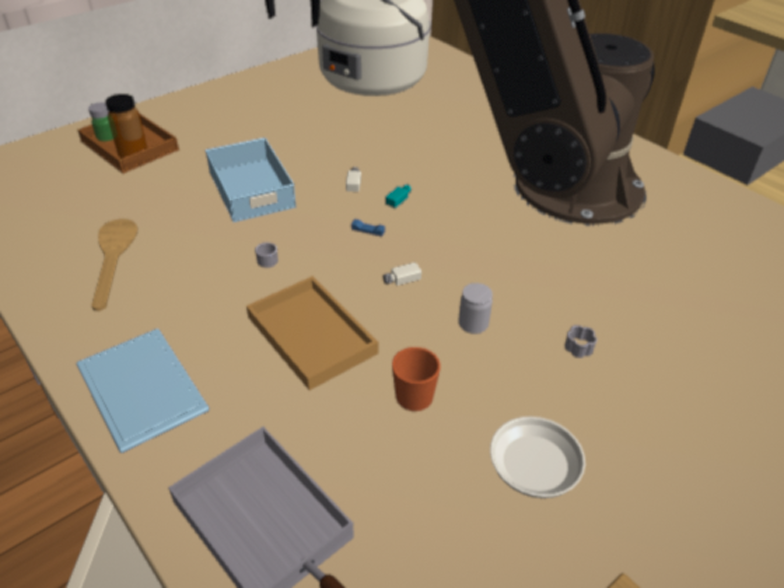

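In the top view (full-image pixels): the white bottles are at (426,284) and (297,234), and the look-alike at (382,300) is turquoise and stays. The flower cutter is at (165,284), the round cutter at (378,168), the rest at (361,254), the dish at (124,188), the tray at (292,151) and the open bento at (475,207). The flat blue slab at (320,53) is the lid. I'll move over the nearest white bottle and look from close by.

Call:
move_arm:
  commands:
    - [[0.24,0.96,-0.2],0.5,0.2]
    - [[0.24,0.96,-0.2],0.5,0.2]
    - [[0.24,0.96,-0.2],0.5,0.2]
    - [[0.24,0.96,-0.2],0.5,0.2]
    - [[0.24,0.96,-0.2],0.5,0.2]
    - [[0.24,0.96,-0.2],0.5,0.2]
    - [[0.24,0.96,-0.2],0.5,0.2]
    - [[0.24,0.96,-0.2],0.5,0.2]
    - [[0.24,0.96,-0.2],0.5,0.2]
    - [[0.24,0.96,-0.2],0.38,0.2]
    - [[0,0,0],0,0.2]
    - [[0,0,0],0,0.2]

```text
t: 2.0
eef_pos: [344.7, -273.6, 344.9]
tcp_rot: [3.141, 0.0, 0.843]
ft_force: [0.0, -0.5, 0.5]
opening: 0.602
grip_force: 0.0
```

```bash
cat >> h.py <<'E'
def look(cam,things,name=None,s=1.4):
    p=read_camera(cam)
    if name: save(p,name,s=s)
    for t,z in things.items():
        for o in cut_out(t,p):
            if o["confidence"]<.4: continue
            q,m,a=axis(p,o["region"],z)
            print(t,round(o["confidence"],2),np.round(o["at"]),"rect",np.round(q[0],1),np.round(q[1]),round(q[2]),"mean",m.round(1),a.round(2))
    s=env.state(); print("t",round(s["t"],1),s["eef_pos"].round(1),s["tcp_rot"].round(3),round(s["opening"],3),round(s["grip_force"],1))
    return p
E
python3 - <<'E'
from h import *
p=look("wrist",dict(bottle_a=10,rest=8),"w1")
R=cv2.Rodrigues(np.array(p["rvec"]))[0]; print(p["fx"],(-R.T@np.array(p["tvec"]).ravel()).round())
E
```

```text
bottle_a 0.92 [281. 203.] rect [ 338.  -282.4] [66. 26.] 48 mean [ 340.3 -279.7] -2.31
bottle_a 0.66 [172. 145.] rect [ 304.4 -184.4] [65. 29.] 15 mean [ 307.7 -183.4] -2.87
rest 0.68 [502. 149.] rect [ 486.3 -375.3] [209. 123.] 58 mean [ 505.5 -368.4] -1.97
rest 0.63 [236.  17.] rect [ 411.6 -143.9] [19. 62.] 31 mean [ 411.8 -145.2] -0.99
t 2.1 [ 344.4 -275.3  345. ] [3.14 0.   0.84] 0.597 0.0
376.76662577885867 [ 387. -224.  325.]
```

View pics/w1.png

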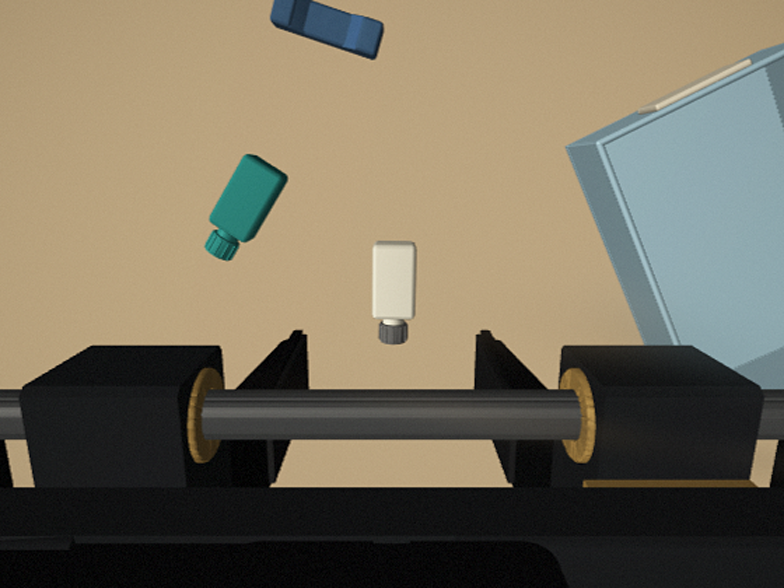

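The picture shows the white bottle at (281,203), centred between the fingers with its cap towards the robot. The turquoise look-alike at (172,145) is clear of it. Descending to grip.

Call:
move_arm:
  commands:
    - [[0,0,-0.84],0,0.2]
    - [[0,0,-0.84],0,0.2]
    - [[0,0,-0.84],0,0.2]
    - [[0,0,-0.84],0,0.2]
    - [[0,0,-0.84],0,0.2]
    - [[0,0,-0.84],0,0.2]
    - [[0,0,0],0,0.2]
    - [[0,0,0],0,0.2]
    - [[0,0,0],0,-1]
    - [[0,0,0],0,-1]
    - [[0,0,0],0,-1]
    - [[0,0,0],0,-1]
    - [[0,0,0],0,-1]
    - [[0,0,0],0,-1]
    - [[0,0,0],0,-1]

```text
t: 3.4
eef_pos: [344.4, -274.6, 193.8]
tcp_rot: [3.141, 0.0, 0.841]
ft_force: [-0.8, -0.2, 3.4]
opening: 0.272
grip_force: 30.0
```

Run:
```python
from h import *
p=look("top",dict(bento=50))
# bento rim outline by colour, rim corners at z=50
im=cv2.cvtColor(p["image"],cv2.COLOR_RGB2HSV); m=((im[...,0]>90)&(im[...,0]<115)&(im[...,1]>60)).astype(np.uint8)
m[:140]=0; m[:,:410]=0
n,l,st,c=cv2.connectedComponentsWithStats(m); i=1+st[1:,4].argmax(); h=cv2.approxPolyDP(cv2.convexHull(np.argwhere(l==i)[:,::-1].astype(np.int32)),5,True)[:,0]
for a in h: print(a,ray(p,a,50).round(),ray(p,a,0).round())
save(p,"bento",(400,140,560,320),4)
```

```text
bento 0.63 [226. 242.] rect [430.3 138.4] [56. 43.] 46 mean [430.1 138.9] -2.32
t 3.5 [ 344.4 -274.6  193.7] [3.141 0.    0.841] 0.268 30.0
[558 262] [ 390. -547.] [ 394. -576.]
```

View pics/bento.png

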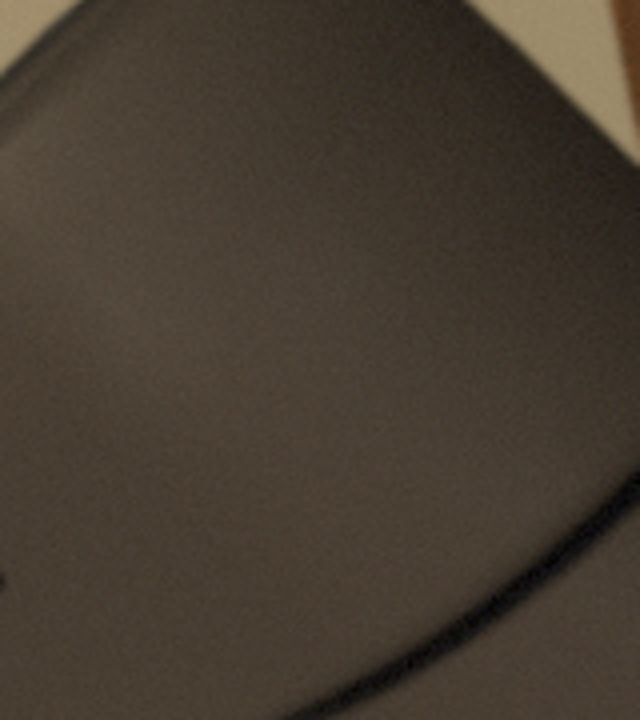

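Call:
move_arm:
  commands:
    - [[0,0,1],0,-1]
    - [[0,0,1],0,-1]
    - [[0,0,1],0,-1]
    - [[0,0,1],0,-1]
    - [[0.363,-0.371,0],-0.98,-1]
    - [[0.363,-0.371,0],-0.98,-1]
    - [[0.363,-0.371,0],-0.98,-1]
    - [[0.363,-0.371,0],-0.98,-1]
    - [[0.363,-0.371,0],-0.98,-1]
    - [[0.363,-0.371,0],-0.98,-1]
    - [[0.363,-0.371,0],-0.98,-1]
    - [[0.363,-0.371,0],-0.98,-1]
    - [[0.363,-0.371,0],-0.98,-1]
    - [[0.363,-0.371,0],-0.98,-1]
    - [[0.363,-0.371,0],-0.98,-1]
    - [[0.363,-0.371,0],-0.98,-1]
    - [[0.363,-0.371,0],-0.98,-1]
    - [[0.363,-0.371,0],-0.98,-1]
    - [[0,0,0],0,-1]
    - [[0,0,0],0,-1]

```text
t: 5.17
eef_pos: [496.7, -430.2, 312.9]
tcp_rot: [-3.141, 0.001, -0.254]
ft_force: [-0.2, 0.3, -0.3]
opening: 0.27
grip_force: 30.0
```

Run:
```python
from h import *
p=look("wrist",dict(bento=50),"w2")
R=cv2.Rodrigues(np.array(p["rvec"]))[0]
u=np.array([.26,.966]);v=np.array([.966,-.26]);c=np.array([507.6,-390])
for a,b in [(1,1),(1,-1),(-1,1),(-1,-1)]:
    w=np.array([*(c+a*90*u+b*60*v),50]); print(w.round(),(cv2.projectPoints(w,np.array(p["rvec"]),np.array(p["tvec"]),np.array([[p["fx"],0,p["cx"]],[0,p["fy"],p["cy"]],[0,0,1.]]),None)[0].ravel()*1.4).round())
```

```text
bento 0.81 [199. 185.] rect [ 516.4 -389.9] [183. 101.] 75 mean [ 529.6 -387.8] -1.76
t 5.3 [ 496.3 -429.8  313.2] [-3.141e+00  1.000e-03 -2.540e-01] 0.27 30.0
[ 589. -319.   50.] [100. 173.]
[ 473. -287.   50.] [129. 418.]
[ 542. -493.   50.] [501. 176.]
[ 426. -461.   50.] [487. 421.]
```

View pics/w2.png

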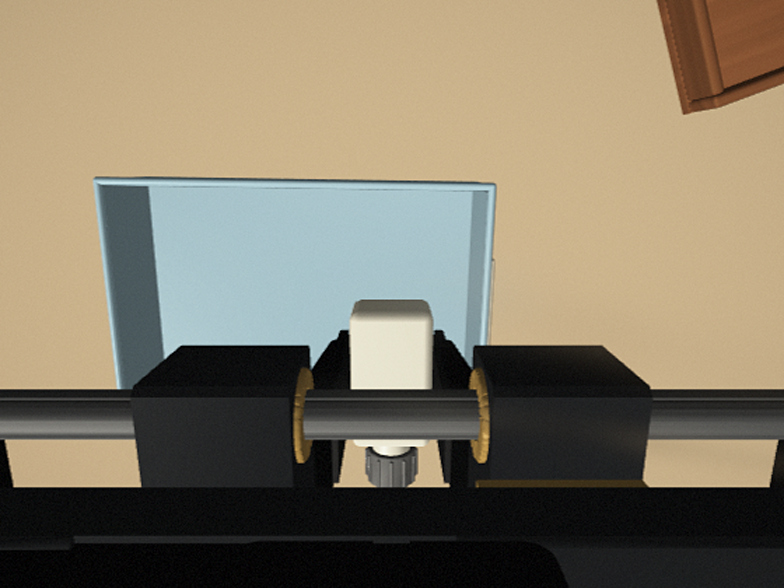

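The picture shows the bento rim's far corners at (95,178) and (495,183), within 3 mm of my estimate. The bottle is held straight above its slot with the cap at (390,465), so I'll lower and release.

Call:
move_arm:
  commands:
    - [[0,0,-1],0,-1]
    - [[0,0,-1],0,-1]
    - [[0,0,-1],0,-1]
    - [[0,0,-0.5],0,-1]
    - [[0,0,-0.25],0,-1]
    - [[0,0,-0.1],0,-1]
    - [[0,0,0],0,-1]
    - [[0,0,0],0,-1]
    - [[0,0,0],0,-0.15]
    - [[0,0,0],0,-0.15]
    - [[0,0,0],0,-0.15]
    - [[0,0,0],0,-0.15]
    - [[0,0,0.3],0,-0.15]
    - [[0,0,1],0,-0.15]
    - [[0,0,1],0,-0.15]
    - [[0,0,1],0,-0.15]
    - [[0,0,1],0,-0.15]

```text
t: 6.68
eef_pos: [496.6, -430.2, 329.2]
tcp_rot: [3.141, -0.0, -0.256]
ft_force: [0.7, -0.5, -0.3]
opening: 0.423
grip_force: 0.0
```

Run:
```python
from h import *
p=look("wrist",dict(bottle_a=13,bento=50),"w3",1)
```

```text
bottle_a 0.73 [280. 208.] rect [ 487.4 -428.3] [26. 66.] 75 mean [ 490.1 -428.9] 2.89
bento 0.96 [213. 190.] rect [ 512.3 -389.2] [184. 109.] 75 mean [ 521.8 -390.8] -1.9
t 6.8 [ 496.8 -430.4  330.2] [ 3.139 -0.004 -0.256] 0.428 0.0
```

View pics/w3.png

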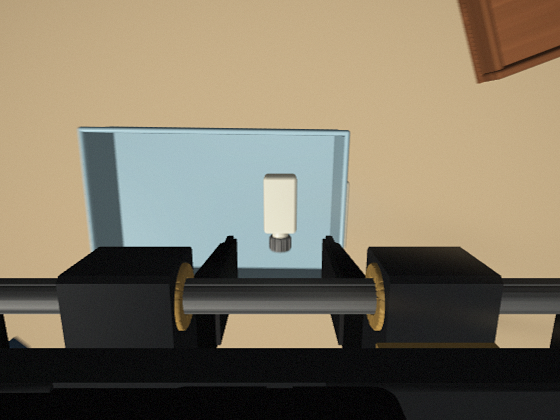

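Bottle one at (280,208) lies flat on the bento floor. Next is the second white bottle.

Call:
move_arm:
  commands:
    - [[-0.122,0.945,0],-0.05,0.2]
    - [[-0.122,0.945,0],-0.05,0.2]
    - [[-0.122,0.945,0],-0.05,0.2]
    - [[-0.122,0.945,0],-0.05,0.2]
    - [[-0.122,0.945,0],-0.05,0.2]
    - [[-0.122,0.945,0],-0.05,0.2]
    - [[-0.122,0.945,0],-0.05,0.2]
    - [[-0.122,0.945,0],-0.05,0.2]
    - [[-0.122,0.945,0],-0.05,0.2]
    - [[-0.122,0.945,0],-0.05,0.2]
    - [[-0.122,0.945,0],-0.05,0.2]
    - [[-0.122,0.945,0],-0.05,0.2]
    - [[-0.122,0.945,0],-0.05,0.2]
    - [[-0.122,0.945,0],-0.05,0.2]
    - [[-0.122,0.945,0],-0.05,0.2]
    - [[0,0,0],0,0.2]
    - [[0,0,0],0,0.2]

```text
t: 8.25
eef_pos: [441.6, -4.1, 326.7]
tcp_rot: [3.141, 0.001, -0.314]
ft_force: [0.7, -0.3, -0.4]
opening: 0.6
grip_force: 0.0
```

Run:
```python
from h import *
p=look("wrist",dict(bottle_a=10,tray=26),"w4",1)
p=look("top",dict(bento=50,rest=10,bottle_a=20),"t2",1.4)
```

```text
bottle_a 0.95 [532. 261.] rect [ 305.2 -190.3] [75. 19.] 12 mean [ 319.9 -187.8] -2.96
bottle_a 0.78 [274. 193.] rect [449.3  -6.8] [27. 64.] 71 mean [448.2  -6.1] 2.84
tray 0.76 [144.  20.] rect [577.   19.4] [175.  41.] 72 mean [590.5  40.2] 1.37
tray 0.61 [115. 244.] rect [452.6 126. ] [33.  8.] 72 mean [452.2 125.5] 1.27
t 8.4 [442.   -5.8 326.8] [ 3.141  0.    -0.317] 0.602 0.0
bento 0.62 [472. 204.] rect [ 503. -382.] [194. 135.] 75 mean [ 503.9 -379.9] -1.79
bento 0.54 [296. 144.] rect [631.3   4.4] [177. 123.] 88 mean [642.1   4.1] -1.59
rest 0.67 [364. 253.] rect [ 413.2 -147.6] [19. 58.] 31 mean [ 413.9 -149. ] 2.2
bottle_a 0.83 [382. 302.] rect [ 305.8 -183.9] [62. 30.] 13 mean [ 307.8 -183.3] -2.88
bottle_a 0.61 [491. 216.] rect [ 487.7 -427.3] [32. 66.] 75 mean [ 490.6 -427.9] 2.87
t 8.6 [442.   -5.8 326.9] [ 3.141  0.    -0.318] 0.598 0.0
```

View pics/w4.png

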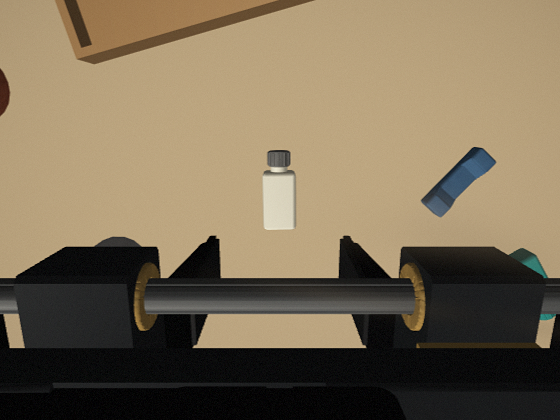

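White bottle B at (279,195) is centred and aligned between the fingers. Gripping.

Call:
move_arm:
  commands:
    - [[0,0,-1],0,0.2]
    - [[0,0,-1],0,0.2]
    - [[0,0.05,-1],0,0.2]
    - [[0,0,-1],0,0.2]
    - [[0,0,-0.43],0,0.2]
    - [[0,0,0],0,0.2]
    - [[0,0,0],0,0.2]
    - [[0,0,0],0,-1]
    - [[0,0,0],0,-1]
    - [[0,0,0],0,-1]
    - [[0,0,0],0,-1]
    - [[0,0,0],0,-1]
    - [[0,0,0],0,-1]
    - [[0,0,0],0,-1]
    - [[0,0,1],0,-1]
    - [[0,0,1],0,-1]
    - [[0,0,1],0,-1]
    - [[0,0,1],0,-1]

```text
t: 10.1
eef_pos: [441.6, -3.6, 315.5]
tcp_rot: [3.141, 0.001, -0.316]
ft_force: [0.6, -0.5, -0.7]
opening: 0.273
grip_force: 30.0
```

Call:
move_arm:
  commands:
    - [[0.208,-0.948,0],0.06,-1]
    - [[0.208,-0.948,0],0.06,-1]
    - [[0.208,-0.948,0],0.06,-1]
    - [[0.208,-0.948,0],0.06,-1]
    - [[0.208,-0.948,0],0.06,-1]
    - [[0.208,-0.948,0],0.06,-1]
    - [[0.208,-0.948,0],0.06,-1]
    - [[0.208,-0.948,0],0.06,-1]
    - [[0.208,-0.948,0],0.06,-1]
    - [[0.208,-0.948,0],0.06,-1]
    - [[0.208,-0.948,0],0.06,-1]
    - [[0.208,-0.948,0],0.06,-1]
    - [[0,0,0],0,-1]
    - [[0,0,0],0,-1]

```text
t: 11.27
eef_pos: [516.5, -345.8, 313.5]
tcp_rot: [-3.141, 0.001, -0.261]
ft_force: [-0.2, 0.9, -0.8]
opening: 0.275
grip_force: 30.0
```

Call:
move_arm:
  commands:
    - [[0,0,-1],0,-1]
    - [[0,0,-1],0,-1]
    - [[0,0,-1],0,-1]
    - [[0,0,-0.5],0,-1]
    - [[0,0,-0.25],0,-1]
    - [[0,0,-0.12],0,-1]
    - [[0,0,0],0,-1]
    - [[0,0,0],0,-1]
    - [[0,0,0],0,-0.15]
    - [[0,0,0],0,-0.15]
    - [[0,0,0],0,-0.15]
    - [[0,0,0],0,-0.15]
    - [[0,0,0.3],0,-0.15]
    - [[0,0,1],0,-0.15]
    - [[0,0,1],0,-0.15]
    - [[0,0,1],0,-0.15]
    - [[0,0,1],0,-0.15]

```text
t: 12.68
eef_pos: [516.6, -344.7, 329.2]
tcp_rot: [3.141, -0.0, -0.259]
ft_force: [0.7, -1.0, 0.2]
opening: 0.427
grip_force: 0.0
```

Run:
```python
from h import *
p=look("wrist",dict(bottle_a=13,bento=50),"w5",1)
```

```text
bottle_a 0.82 [278. 191.] rect [ 524.9 -347.2] [27. 66.] 75 mean [ 523.2 -346.2] 2.89
bottle_a 0.64 [389. 204.] rect [ 487.2 -428.7] [31. 64.] 75 mean [ 490.3 -429.5] 2.89
bento 0.59 [329. 186.] rect [ 511.2 -387.6] [184. 112.] 75 mean [ 521.3 -387.4] -1.73
t 12.8 [ 516.8 -344.9  330. ] [ 3.139 -0.004 -0.259] 0.423 0.0
```

Call:
move_arm:
  commands:
    - [[-0.35,0.67,0],-0.96,0]
    - [[-0.35,0.67,0],-0.96,0]
    - [[-0.35,0.67,0],-0.96,0]
    - [[-0.35,0.67,0],-0.96,0]
    - [[-0.35,0.67,0],-0.96,0]
    - [[-0.35,0.67,0],-0.96,0]
    - [[-0.35,0.67,0],-0.96,0]
    - [[-0.35,0.67,0],-0.96,0]
    - [[-0.35,0.67,0],-0.96,0]
    - [[-0.35,0.67,0],-0.96,0]
    - [[0,0,0],0,0]
    - [[0,0,0],0,0]

```text
t: 13.83
eef_pos: [411.5, -143.3, 326.8]
tcp_rot: [3.141, 0.001, -1.025]
ft_force: [0.7, -0.7, 0.1]
opening: 0.497
grip_force: 0.0
```

Run:
```python
from h import *
p=look("wrist",dict(rest=8),"w6",1)
```

```text
rest 0.92 [279. 202.] rect [ 411.2 -143.7] [18. 61.] 31 mean [ 411.6 -144. ] 2.11
t 13.9 [ 412.2 -144.3  326.9] [ 3.142 -0.    -1.025] 0.505 0.0
```

View pics/w5.png

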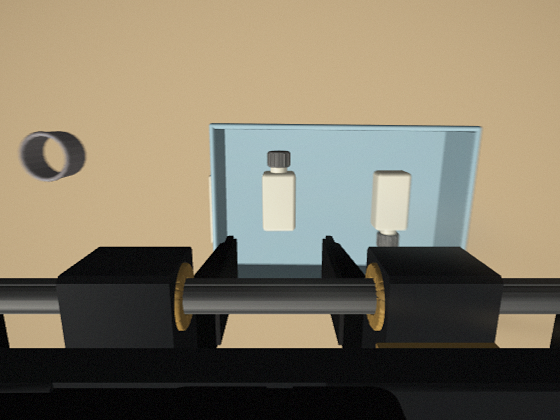

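View pics/w6.png

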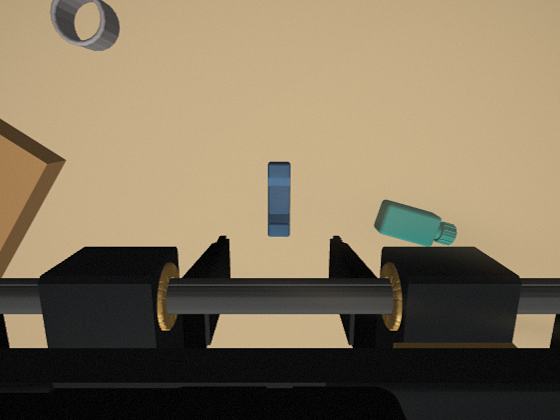

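Both bottles lie flat in the bento, at (279,190) and (391,205). The rest at (279,200) is centred under the gripper. Gripping it and carrying it to the dish.

Call:
move_arm:
  commands:
    - [[0,0,-1],0,0]
    - [[0,0,-1],0,0]
    - [[0,0,-1],0,0]
    - [[0,0,-1],0,0]
    - [[0,0,-0.46],0,0]
    - [[0,0,0],0,0]
    - [[0,0,0],0,0]
    - [[0,0,0],0,-1]
    - [[0,0,0],0,-1]
    - [[0,0,0],0,-1]
    - [[0,0,0],0,-1]
    - [[0,0,0],0,-1]
    - [[0,0,0],0,-1]
    - [[0,0,0],0,-1]
    - [[0,0,1],0,-1]
    - [[0,0,1],0,-1]
    - [[0,0,1],0,-1]
    - [[0,0,1],0,-1]

```text
t: 15.43
eef_pos: [411.5, -143.7, 314.6]
tcp_rot: [3.141, 0.001, -1.027]
ft_force: [-0.0, -0.3, -0.4]
opening: 0.186
grip_force: 30.0
```

Call:
move_arm:
  commands:
    - [[0.259,0.957,0],0.98,-1]
    - [[0.259,0.957,0],0.98,-1]
    - [[0.259,0.957,0],0.98,-1]
    - [[0.259,0.957,0],0.98,-1]
    - [[0.259,0.957,0],0.98,-1]
    - [[0.259,0.957,0],0.98,-1]
    - [[0.259,0.957,0],0.98,-1]
    - [[0.259,0.957,0],0.98,-1]
    - [[0.259,0.957,0],0.98,-1]
    - [[0.259,0.957,0],0.98,-1]
    - [[0.259,0.957,0],0.98,-1]
    - [[0.259,0.957,0],0.98,-1]
    - [[0.259,0.957,0],0.98,-1]
    - [[0.259,0.957,0],0.98,-1]
    - [[0.259,0.957,0],0.98,-1]
    - [[0.259,0.957,0],0.98,-1]
    - [[0.259,0.957,0],0.98,-1]
    - [[0.259,0.957,0],0.98,-1]
    - [[0,0,0],0,-1]
    - [[0,0,0],0,-1]

```text
t: 17.1
eef_pos: [551.3, 374.0, 312.5]
tcp_rot: [3.141, 0.001, 0.386]
ft_force: [0.3, -1.2, -0.1]
opening: 0.185
grip_force: 30.0
```

Run:
```python
from h import *
def circ(p,z):
    # fit circle to rim points (outer boundary of mask hull)
    for o in cut_out("dish",p)[:1]:
        c=max(cv2.findContours(o["region"].astype(np.uint8),0,1)[0],key=len)[:,0]
        w=np.array([ray(p,a,z) for a in c]).astype(np.float32)
        print("dish",o["confidence"],cv2.minEnclosingCircle(w),w.min(0),w.max(0))
p=look("wrist",dict(rest=20),"w7",1); circ(p,24)
p=read_camera("top"); circ(p,24)
```

```text
rest 0.81 [277. 242.] rect [511.3 358.1] [106.  31.] 22 mean [523.4 363.2] -2.76
t 17.2 [551.3 372.4 312.9] [3.141e+00 1.000e-03 3.840e-01] 0.185 30.0
dish 0.91 ((550.7770385742188, 374.82525634765625), 59.44733428955078) [505.4953  315.75186] [609.56165 432.74417]
dish 0.6 ((550.7763061523438, 371.1246337890625), 60.084747314453125) [493.34265 314.2545 ] [606.1268  430.39688]
```

View pics/w7.png

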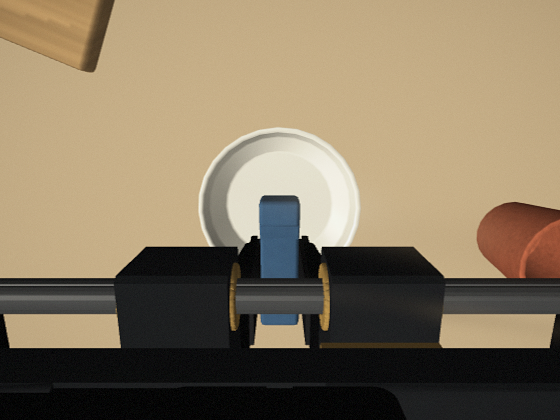

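The dish is centred on the TCP within 2 mm, with the rest at (280,225) above it and the teacup at (520,240) clear. Lowering and releasing.

Call:
move_arm:
  commands:
    - [[0,0.02,-1],0,-1]
    - [[0,0,-1],0,-1]
    - [[0,0,-1],0,-1]
    - [[0,0,-0.5],0,-1]
    - [[0,0,-0.2],0,-1]
    - [[0,0,-0.05],0,-1]
    - [[0,0,0],0,-1]
    - [[0,0,0],0,-1]
    - [[0,0,0],0,-0.35]
    - [[0,0,0],0,-0.35]
    - [[0,0,0],0,-0.35]
    - [[0,0,0],0,-0.35]
    - [[0,0,0.3],0,-0.35]
    - [[0,0,1],0,-0.35]
    - [[0,0,1],0,-0.35]
    - [[0,0,1],0,-0.35]
    - [[0,0,1],0,-0.35]

```text
t: 18.77
eef_pos: [551.4, 373.4, 331.9]
tcp_rot: [3.142, -0.0, 0.384]
ft_force: [0.1, 0.1, 0.4]
opening: 0.328
grip_force: 0.0
```

Run:
```python
from h import *
p=look("wrist",dict(rest=14),"w8",1)
```

```text
rest 0.61 [280. 200.] rect [551.9 373.9] [62. 18.] 22 mean [552.6 374.4] -2.76
t 18.9 [551.9 373.7 335.8] [-3.141 -0.009  0.385] 0.324 0.0
```

Call:
move_arm:
  commands:
    - [[-0.99,-0.47,0],0,0.4]
    - [[-0.99,-0.47,0],0,0.4]
    - [[-0.99,-0.47,0],0,0.4]
    - [[-0.99,-0.47,0],0,0.4]
    - [[-0.99,-0.47,0],0,0.4]
    - [[-0.99,-0.47,0],0,0.4]
    - [[-0.99,-0.47,0],0,0.4]
    - [[0,0,0],0,0.4]
    - [[0,0,0],0,0.4]

```text
t: 19.62
eef_pos: [342.8, 274.4, 330.2]
tcp_rot: [3.142, -0.0, 0.385]
ft_force: [1.4, 0.6, 0.3]
opening: 0.7
grip_force: 0.0
```

Run:
```python
from h import *
p=look("wrist",dict(cutter_flower=13,cutter_round=13),"w9",1)
for o in cut_out("cutter_flower",p)[:1]:
    c=max(cv2.findContours(o["region"].astype(np.uint8),0,1)[0],key=len)[:,0]
    for z in(0,26): print(cv2.minEnclosingCircle(np.array([ray(p,a,z) for a in c]).astype(np.float32)))
a=cv2.imread("pics/w8.png");b=cv2.imread("pics/w9.png");cv2.imwrite("pics/w89.png",np.vstack([a[80:320,80:480],b[80:320,80:480]]))
```

```text
cutter_flower 0.84 [279. 213.] rect [340.1 276.1] [46. 48.] 70 mean [339.6 277. ] -2.87
t 19.8 [344.5 275.2 329.9] [-3.142e+00 -1.000e-03  3.840e-01] 0.692 0.0
((337.6640930175781, 277.0407409667969), 25.998891830444336)
((343.1108093261719, 278.9540710449219), 23.81859016418457)
```

View pics/w89.png

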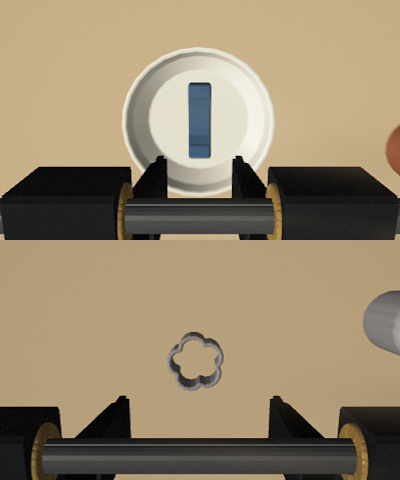

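The rest lies in the middle of the dish. The flower cutter at (275,200) is under the gripper, a few mm off. Correcting and gripping.

Call:
move_arm:
  commands:
    - [[-0.1,0.07,-1],0,0.4]
    - [[0,0,-1],0,0.4]
    - [[0,0,-1],0,0.4]
    - [[0,0,-1],0,0.4]
    - [[0,0,-0.5],0,0.4]
    - [[0,0,0],0,0.4]
    - [[0,0,0],0,0.4]
    - [[0,0,0],0,-1]
    - [[0,0,0],0,-1]
    - [[0,0,0],0,-1]
    - [[0,0,0],0,-1]
    - [[0,0,0],0,-1]
    - [[0,0,0],0,-1]
    - [[0,0,0],0,-1]
    - [[0,0,1],0,-1]
    - [[0,0,1],0,-1]
    - [[0,0,1],0,-1]
    - [[0,0,1],0,-1]

```text
t: 21.32
eef_pos: [340.4, 276.7, 316.2]
tcp_rot: [3.141, 0.001, 0.384]
ft_force: [-0.4, 0.7, -0.5]
opening: 0.439
grip_force: 30.0
```

Call:
move_arm:
  commands:
    - [[0.92,-0.72,0],-0.44,-1]
    - [[0.92,-0.72,0],-0.44,-1]
    - [[0.92,-0.72,0],-0.44,-1]
    - [[0.92,-0.72,0],-0.44,-1]
    - [[0.92,-0.72,0],-0.44,-1]
    - [[0.92,-0.72,0],-0.44,-1]
    - [[0.92,-0.72,0],-0.44,-1]
    - [[0.92,-0.72,0],-0.44,-1]
    - [[0.92,-0.72,0],-0.44,-1]
    - [[0.92,-0.72,0],-0.44,-1]
    - [[0.92,-0.72,0],-0.44,-1]
    - [[0,0,0],0,-1]
    - [[0,0,0],0,-1]

```text
t: 22.4
eef_pos: [644.9, 38.0, 314.1]
tcp_rot: [3.142, 0.001, -0.005]
ft_force: [0.6, 0.5, -0.4]
opening: 0.436
grip_force: 30.0
```

Run:
```python
from h import *
p=look("wrist",dict(tray=26,cutter_flower=120),"w10",1)
```

```text
tray 0.77 [326. 188.] rect [644.9   5.1] [181. 113.] 87 mean [657.3   6.2] -1.58
cutter_flower 0.91 [278. 227.] rect [640.7  40.2] [44. 53.] 45 mean [650.4  38.5] -1.39
cutter_flower 0.71 [546. 256.] rect [642.  -91.1] [22. 15.] 10 mean [642.7 -91.7] -3.01
t 22.6 [643.6  39.9 314.7] [-3.142e+00  1.000e-03 -2.000e-03] 0.438 30.0
```

View pics/w10.png

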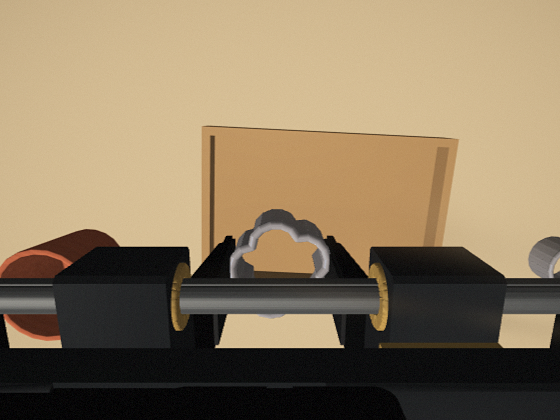

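The flower is held level at (280,250) above the tray's left half, and the tray centre is near (642,5). Lowering it, then going on to the round cutter.

Call:
move_arm:
  commands:
    - [[0,0,-1],0,-1]
    - [[0,0,-1],0,-1]
    - [[0,0,-1],0,-1]
    - [[0,0,-0.5],0,-1]
    - [[0,0,-0.2],0,-1]
    - [[0,0,-0.08],0,-1]
    - [[0,0,0],0,-1]
    - [[0,0,0],0,-1]
    - [[0,0,0],0,0.1]
    - [[0,0,0],0,0.1]
    - [[0,0,0],0,0.1]
    - [[0,0,0],0,0.1]
    - [[0,0,0.3],0,0.1]
    - [[0,0,1],0,0.1]
    - [[0,0,1],0,0.1]
    - [[0,0,1],0,0.1]
    - [[0,0,1],0,0.1]

```text
t: 23.97
eef_pos: [644.1, 39.2, 332.5]
tcp_rot: [3.141, -0.0, -0.003]
ft_force: [0.6, -0.7, 0.1]
opening: 0.554
grip_force: 0.0
```

Run:
```python
from h import *
p=look("wrist",dict(tray=26,cutter_flower=19),"w11",1)
```

```text
tray 0.8 [322. 193.] rect [640.6   5.3] [181. 121.] 87 mean [649.3   7.5] -1.52
t 24.1 [644.4  39.3 333.4] [ 3.141e+00 -5.000e-03 -3.000e-03] 0.548 0.0
```

Call:
move_arm:
  commands:
    - [[-0.2,-0.92,0],0,0.4]
    - [[-0.2,-0.92,0],0,0.4]
    - [[-0.2,-0.92,0],0,0.4]
    - [[-0.2,-0.92,0],0,0.4]
    - [[-0.2,-0.92,0],0,0.4]
    - [[-0.2,-0.92,0],0,0.4]
    - [[-0.2,-0.92,0],0,0.4]
    - [[-0.2,-0.92,0],0,0.4]
    - [[0,0,0],0,0.4]
    - [[0,0,0],0,0.4]

```text
t: 24.95
eef_pos: [595.9, -182.7, 329.5]
tcp_rot: [-3.141, 0.002, -0.005]
ft_force: [0.1, -0.3, -0.0]
opening: 0.7
grip_force: 0.0
```

Run:
```python
from h import *
p=look("wrist",dict(cutter_round=13),"w12",1)
a=cv2.imread("pics/w11.png");b=cv2.imread("pics/w12.png");cv2.imwrite("pics/w1112.png",np.vstack([a[80:320,80:480],b[80:320,80:480]]))
```

```text
cutter_round 0.71 [283. 214.] rect [ 596.  -185.4] [38. 41.] 90 mean [ 594.5 -185.4] -3.12
t 25.1 [ 596.3 -181.   329.8] [-3.141e+00  1.000e-03 -3.000e-03] 0.703 0.0
```

View pics/w1112.png

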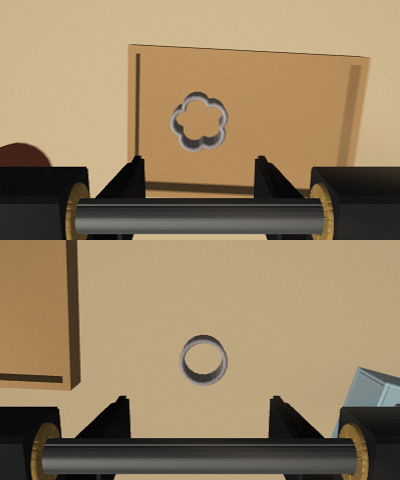

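The flower cutter sits flat in the tray, and the round one at (284,200) is nearly centred. Nudging over, gripping and placing it in the other half.

Call:
move_arm:
  commands:
    - [[-0.02,-0.11,-1],0,0.4]
    - [[0,0,-1],0,0.4]
    - [[0,0,-1],0,0.4]
    - [[0,0,-1],0,0.4]
    - [[0,0,-0.5],0,0.4]
    - [[0,0,0],0,0.4]
    - [[0,0,0],0,0.4]
    - [[0,0,0],0,-1]
    - [[0,0,0],0,-1]
    - [[0,0,0],0,-1]
    - [[0,0,0],0,-1]
    - [[0,0,0],0,-1]
    - [[0,0,0],0,-1]
    - [[0,0,0],0,-1]
    - [[0,0,1],0,-1]
    - [[0,0,1],0,-1]
    - [[0,0,1],0,-1]
    - [[0,0,1],0,-1]

```text
t: 26.55
eef_pos: [595.5, -184.8, 316.5]
tcp_rot: [-3.141, 0.001, -0.003]
ft_force: [-0.2, -0.5, -0.6]
opening: 0.371
grip_force: 30.0
```

Call:
move_arm:
  commands:
    - [[0.245,0.861,0],0,-1]
    - [[0.245,0.861,0],0,-1]
    - [[0.245,0.861,0],0,-1]
    - [[0.245,0.861,0],0,-1]
    - [[0.245,0.861,0],0,-1]
    - [[0.245,0.861,0],0,-1]
    - [[0,0,0],0,-1]
    - [[0,0,0],0,-1]

```text
t: 27.22
eef_pos: [639.9, -28.7, 315.2]
tcp_rot: [3.141, 0.0, -0.001]
ft_force: [0.4, -0.8, -0.4]
opening: 0.37
grip_force: 30.0
```

Call:
move_arm:
  commands:
    - [[0,-0.1,-1],0,-1]
    - [[0,0,-1],0,-1]
    - [[0,0,-1],0,-1]
    - [[0,0,-0.5],0,-1]
    - [[0,0,-0.2],0,-1]
    - [[0,0,-0.08],0,-1]
    - [[0,0,0],0,-1]
    - [[0,0,0],0,-1]
    - [[0,0,0],0,-0.02]
    - [[0,0,0],0,-0.02]
    - [[0,0,0],0,-0.02]
    - [[0,0,0],0,-0.02]
    - [[0,0,0.3],0,-0.02]
    - [[0,0,1],0,-0.02]
    - [[0,0,1],0,-0.02]
    - [[0,0,1],0,-0.02]
    - [[0,0,1],0,-0.02]
    - [[0,0,1],0,-0.02]
    - [[0,0,0],0,-0.02]
    - [[0,0,0],0,-0.02]

```text
t: 28.88
eef_pos: [639.6, -32.7, 363.3]
tcp_rot: [3.141, -0.004, -0.003]
ft_force: [-0.2, 0.9, -0.5]
opening: 0.493
grip_force: 0.0
```

Run:
```python
from h import *
p=look("wrist",dict(cutter_round=19),"w13",1)
q=read_camera("scene"); save(q,"s13",s=1)
cv2.imwrite("pics/end.png",np.vstack([cv2.imread("pics/w13.png")[80:300],cv2.imread("pics/s13.png")[60:420]]))
```

```text
cutter_round 0.79 [282. 208.] rect [640.5 -33.6] [38. 40.] 90 mean [639.2 -33.3] -3.14
t 29.0 [639.5 -32.8 360.6] [-3.142e+00  1.000e-03 -3.000e-03] 0.488 0.0
```

View pics/end.png

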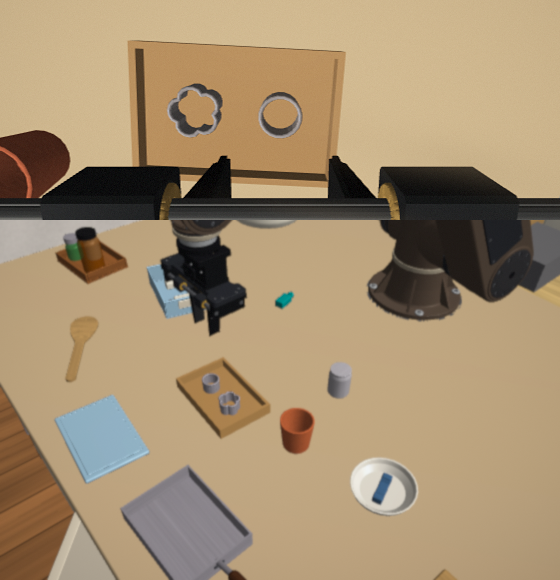

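Both cutters lie flat in the tray, the rest is in the dish, and the teacup, tin and turquoise look-alike haven't moved. Handing in.

```bash
python3 -c "
from cell import env
print(env.job_done())"
```

```text
the job is handed in; nothing more can be done
None
```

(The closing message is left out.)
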